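# Clamp the tablet bottle in its holder at the dispensary counter

### The job

Two twin bottle holders stand on the pharmacy counter; one of them has a tablet bottle standing in it, with its jaw left loose. Slide that holder's jaw up against the bottle, then lock the jaw there by turning its clamp knob clockwise as far as it goes, and let go. Keep the bottle upright in its place and leave the empty holder's jaw and knob as they are.

Things in the scene. Friction and masses are not known exactly. Their poses are not given: they have to be found in the camera images.
- clamp_grip (a point): Black knob on the loose jaw of the holder with the bottle: upright bar 46 x 14 mm, 40 tall, on a 48 mm flange. Point on its vertical turning axis, at grip height, 82 mm above the counter; bar top 13 mm above it, flange top 26 and carriage top 32 below. x: along the bar to its white pointer, y: across its 14 mm, z up. It rides on the jaw; the jaw face is 85 mm from it towards the bottle.
- clamp (a joint): Turn of that knob, rad. 0: loose, bar along the rail, pointer to the bottle; grows clockwise from above to its stop at 1.4, bar nearly across the rail. Starts at 0 to 0.25. Loose it takes 0.04 N m; the last 0.4 rad are stiffer (up to 0.15 N m) and lock the jaw to the rail (holds 25 N). Stays where left. While loose, the jaw slides with 1.5 N, by the knob if wished.
- bottle_mid (a point): White tablet bottle, 56 mm diameter, 90 tall, 42 mm cap, 120 g, loose, standing on the 12 mm base against the grey fixed V jaw. Point at its centre, half-way up, 57 mm above the counter; z up. The jaw slides level, straight at this centre; touching, the knob axis is 113 mm from it (gap 20 to 75 mm at the start). Grey sliding jaw plate: 84 mm wide, 10 thick, top 68 above the counter.
- spare_tip (a point): Pointer end of the knob on the empty twin holder, same build, to be left alone: 22 mm from that knob's axis, 82 mm above the counter. Each holder: aluminium base 300 mm along its rail, 100 wide, fixed to the counter, rail within 20 degrees of world y, V jaw at its +y end. Either may be the left one. Vials and a second bottle stand beside them, 80 mm or more from the rail.
There are look-alikes about, which are no part of the job. Leave any purple look-alike of the part that bears bottle_mid alone.

How it is judged:
On the way, in this order (a step that is already met when the one before it is completed fails the run):
1. the jaw is up against the bottle (gap under 10 mm) with its clamp still loose (under 1.0 rad) (horizontal distance between clamp_grip and bottle_mid below 0.123 m and value of joint clamp below 1 rad), for 0.1 s.
2. the clamp knob is turned clockwise to its stop (over 1.2 rad) (value of joint clamp above 1.2 rad), for 0.1 s.
At the end, for the whole second after the job is handed in: The jaw stands against the bottle with less than 10 mm of gap, its clamp knob is turned clockwise past 1.2 rad of its 1.4, and the bottle stands upright (within 10 degrees) within 15 mm of where it was (horizontal distance between clamp_grip and bottle_mid below 0.123 m and value of joint clamp above 1.2 rad and angle between bottle_mid's own z axis and vertical below 0.17 rad and distance of bottle_mid from where it was at the start of the episode below 0.015 m); the robot touches nothing.
It fails at once if the empty holder's jaw or knob is disturbed (its pointer end moved by more than 12 mm) (distance of spare_tip from where it was at the start of the episode above 0.012 m).
It fails at once if the tablet bottle is tipped by more than 25 degrees (angle between bottle_mid's own z axis and vertical above 0.44 rad).
It also fails if it takes over 34 s, if anything falls off the work surface, if the arm or the gripper's body presses on something with over 40 N, if the wrist force passes 120 N, or if a joint passes its speed limit or range.

### The arm

A 7-joint arm with a two-finger parallel gripper is mounted at the origin on the work surface. World frame = base frame: x ahead of the robot, y to its left, z up, the work surface at z = 0. Lengths are in m, angles in rad, forces in N, time in s.
With the tool pointing down it reaches from about 0.4 to 0.9 m from the base axis. Payload 5.5 kg.
Tool frame: the origin (TCP) lies between the finger pads; the fingertips stand arm.tip_extent ahead of it and the grasp point (between the pads) is the TCP (arm.tip_extent is the distance from the TCP to the fingertips, in m); z points along the fingers, x is the direction in which the jaws open and shut, and the axes are right-handed (so a half turn about z gives the same grasp; the last joint's range is limited). The gripper opens to 92 mm and grips with 3 to 60 N. Pads are 19 mm wide; open, the fingers measure 130 mm over their backs; the gripper's body (75 mm by 190 mm) begins 47 mm behind the grasp point.
Start: joints at [-1.013, 0.501, -0.427, 1.55, 0.221, 1.138, -0.21], TCP at [0.189, 0.622, 0.246] pointing down, gripper open.
Joint ranges: [-2.88, 2.88], [-0.31, 2.03], [-1.54, 1.56], [0.2, 2.42], [-1.41, 4.55], [0.19, 2.02], [-2.57, 2.57]. Speed limits (rad/s): [2.57, 2.57, 3.14, 3.14, 3.14, 3.14, 3.14].

### API

Orientations are given as a unit quaternion [w, x, y, z].
In Python, from station import sensors, imaging, sign_off, arm gives the robot as it stands. The module is installed in compiled form; this text tells all that it offers.
- The arm moves only by the tool apply_moves, never from a script. Its argument "increments" is a list of rows, each a list of 3 entries, a list of its own where there are three numbers: the shift along the tool's x, y, z as a fraction of full scale, then the turn, a rotation vector about the tool's x, y, z as a fraction of full scale, then the closure, from 0 (fully open) to 1 (shut). In form: [[[dx, dy, dz], [wx, wy, wz], gripper], ...]. A call has 1 to 20 rows; each row is the pose to reach, as a shift and turn from the pose commanded when the call began, along the tool's axes at that moment; what a row does not reach only later rows make up. Full scale, the value 1, is 100 mm for a shift and 30 degrees for a turn. A row lasts 1/10 s, in which the tool goes at most 50 mm and 8.59 degrees, less where a joint would pass 70% of its speed; a pose out of reach is approached as far as the arm can. A call with a number of a shift or a turn outside -1 to 1 is refused whole. A call with a gripper value outside its range is refused whole. The fingers move at their own pace and stop on an object; "force" is the grip in N (left out, the last holds). Time passes only in rows, so rows that repeat a pose let the fingers close. It gives the time, the measured TCP pose, the force and the opening at its end, in the units of the state.
- sensors.state(): the state, without advancing time (a new reading comes with each control period).
- imaging.camera(name): name is "scene" or "top" or "wrist"; returns a dict with "img" (420x560x3 uint8, red, green, blue), "vfov" (degrees; the focal length in pixels is half the picture's height over the tangent of half this angle, whatever the lens; pixels are square), "cx", "cy" (the principal point, pixels), "T" (4x4, takes a point from camera to world coordinates); the wrist camera has in their place "mount" (4x4, takes a point from camera to tool coordinates, whose origin is the TCP and whose axes are the tool frame's). Camera axes: x right, y up, looking along -z (the intrinsics and any distortion apply to the point x, -y, -z); pixel columns grow to the right and rows downward; lengths in m; the calibration is good to about 2 mm. A picture is of the moment at which its call begins: read the wrist's pose just before it. There is no depth.
- sign_off(): hands the job in, once; it reports no verdict.
The state is a dict: "t": time; "joint_positions": joint angles; "qvel": joint speeds; "tau": joint torques, N m; "eef_pos": TCP position; "tool_rot": TCP orientation; "ft_force": force on the tool from outside, world axes, zero at the start; "moment": the same for the moment, N m; "grip_width": opening from 0.0 (shut) to 1.0 (fully open).
Only numpy, scipy, OpenCV 4.12 (cv2) and the standard library are available. Lean on these libraries where they do the work, as an engineer would, in place of code of your own. Each camera call takes 0.05 s, during which the arm holds its last target. There are 200 camera calls.

## Working session

There is one attempt and no reset: what is moved stays moved. The work goes in short steps, Python scripts to look and compute and a tool call to move; the robot and the scene stay as the last step left them, time stands still between calls to the robot, and variables do not carry over. Pictures are saved under pics/ and viewed, about 8 in all and at most 12, crops included, and the job is handed in when it is done.

Besides the shell and the picture viewer there is one more tool, called by a JSON object that holds its "api" and its "payload". apply_moves: Moves the arm, as the interface text tells. Its arguments: {"type":"object","properties":{"increments":{"type":"array"},"force":{"type":"number"}},"required":["increments"]}

```bash
mkdir -p pics
python3 - <<'E'
from station import sensors, imaging, arm
import cv2,numpy as np
print(sensors.state(), arm.tip_extent)
for n in ("top","scene"):
    c=imaging.camera(n); cv2.imwrite(f"pics/{n}0.png",cv2.cvtColor(c["img"],cv2.COLOR_RGB2BGR))
    print(n,{k:v for k,v in c.items() if k!="img"})
E
```

```text
{'t': 0.0, 'joint_positions': array([-1.01281361,  0.50183527, -0.42675996,  1.5514394 ,  0.22081554,
        1.13828389, -0.21025232]), 'qvel': array([ 0.00139668, -0.00017489, -0.00023359, -0.00029512,  0.00141911,
       -0.00029621,  0.00032907]), 'tau': array([ 1.52776829e-04, -5.66606462e+01, -5.81675336e+00, -2.79108524e+01,
       -6.87783840e-02,  3.08465282e-02,  1.88790623e-04]), 'eef_pos': array([0.18872201, 0.62131808, 0.24468785]), 'tool_rot': array([ 5.53047847e-04,  8.03260437e-01,  5.95627198e-01, -7.78749009e-04]), 'ft_force': array([-0.81581524,  1.18948606, -0.20450323]), 'moment': array([ 0.00634996, -0.03064426, -0.01639801]), 'grip_width': 0.99725478680362} 0.019
top {'vfov': 52.45747745766478, 'cx': 283.4108747818286, 'cy': 209.95442098087216, 'T': array([[ 0.02264844,  0.99410045, -0.10607231,  0.42818672],
       [-0.99963846,  0.02098036, -0.01681561, -0.02200751],
       [-0.01449097,  0.10641481,  0.99421622,  0.99922052],
       [ 0.        ,  0.        ,  0.        ,  1.        ]])}
scene {'vfov': 55.41472596975208, 'cx': 285.79263333237196, 'cy': 206.77317812368125, 'T': array([[-0.55198771, -0.64536911,  0.528023  ,  1.01324991],
       [ 0.83371939, -0.41584571,  0.36329646,  0.32511307],
       [-0.01488421,  0.64075819,  0.76759846,  0.81668487],
       [ 0.        ,  0.        ,  0.        ,  1.        ]])}
```

View pics/top0.png

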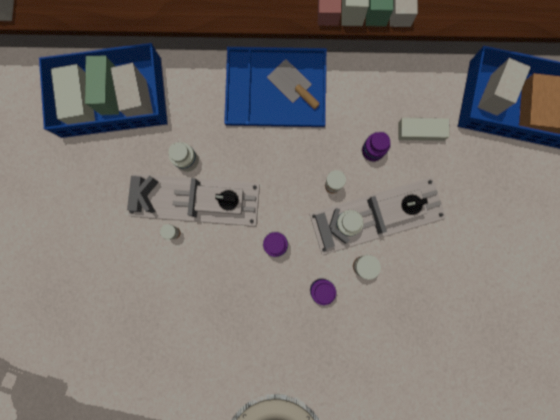

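View pics/scene0.png

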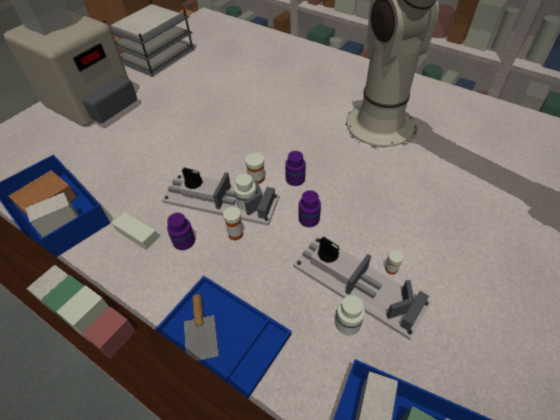

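The top view shows two holders. The left one is empty (knob 228,200; V jaw 142,194). The right one has the white bottle (349,223) against its V jaw and its knob at (412,204), so it is the target. The white look-alikes at (181,155) and (368,268) and the purple bottles stand outside the rails. I'll confirm this in a crop.

Run:
```python
import cv2
a=cv2.imread("pics/top0.png")[170:260,300:450]; b=cv2.imread("pics/scene0.png")[150:240,150:300]
cv2.imwrite("pics/crop1.png",cv2.vconcat([cv2.resize(i,None,fx=5,fy=5,interpolation=cv2.INTER_CUBIC)[:, :] for i in (a,)]))
cv2.imwrite("pics/crop2.png",cv2.resize(b,None,fx=5,fy=5,interpolation=cv2.INTER_CUBIC))
```

```text
(no output)
```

View pics/crop1.png

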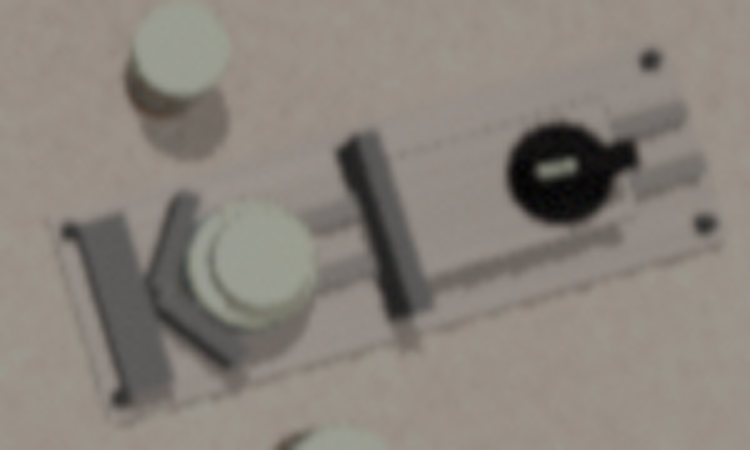

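View pics/crop2.png

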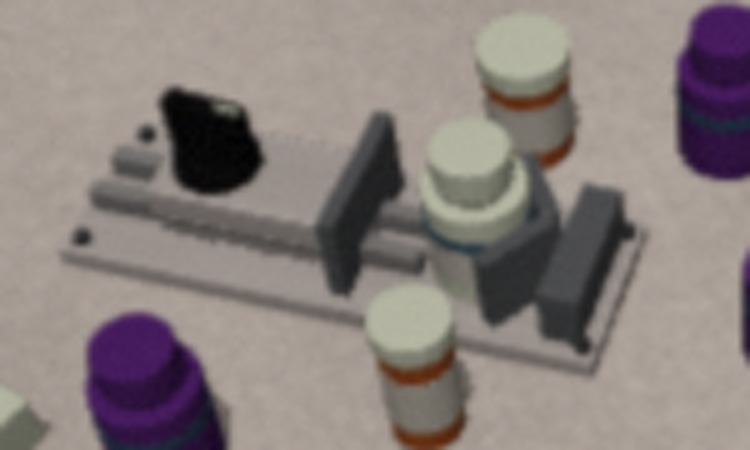

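The crops confirm it. In the top crop the bottle cap is at (265,262), the flange centre at (557,173), the white pointer at (538–575,168) on the bottle side, and the base screws at (70,230), (650,60), (705,225) and (122,398).

```bash
cat > h.py <<'E'
import numpy as np
from scipy.spatial.transform import Rotation as R
def ray(c,uv,z,T=None,H=420):
    T=c["T"] if T is None else T
    f=H/2/np.tan(np.radians(c["vfov"])/2)
    d=T[:3,:3]@np.array([(uv[0]-c["cx"])/f,-(uv[1]-c["cy"])/f,-1])
    return T[:3,3]+d*(z-T[2,3])/d[2]
def pose(s):
    T=np.eye(4);q=s["tool_rot"];T[:3,:3]=R.from_quat(np.r_[q[1:],q[0]]).as_matrix();T[:3,3]=s["eef_pos"];return T
E
python3 - <<'E'
from station import imaging,sensors
from h import *
c=imaging.camera("top");s=sensors.state();P=pose(s)
p=lambda u,v,z:ray(c,(300+u/5,170+v/5),z)
hs=[p(*h,.012) for h in ((70,230),(122,398),(650,60),(705,225))]
a=(hs[0]+hs[1])/2;b=(hs[2]+hs[3])/2
print(hs,"mid",a,b,"rail dir",(a-b)/np.linalg.norm(a-b),np.linalg.norm(a-b))
k=p(557,173,.056);bo=p(265,262,.102)
print("knob",k,p(556,168,.095),"bottle",bo,np.linalg.norm((k-bo)[:2]))
print("ptr",p(538,170,.095),p(575,165,.095),p(632,156,.095))
print(P)
w=imaging.camera("wrist");print({k:v for k,v in w.items() if k!="img"})
E
```

```text
[array([ 0.52088818, -0.07670035,  0.012     ]), array([ 0.44368557, -0.1017958 ,  0.012     ]), array([ 0.60634319, -0.34596572,  0.012     ]), array([ 0.5294684 , -0.37022715,  0.012     ])] mid [ 0.48228687 -0.08924807  0.012     ] [ 0.56790579 -0.35809644  0.012     ] rail dir [-0.30344909  0.95284765  0.        ] 0.28215251331084057
knob [ 0.54675824 -0.28976483  0.056     ] [ 0.54399047 -0.27828965  0.095     ] bottle [ 0.50065395 -0.15394178  0.102     ] 0.1434346731465862
ptr [ 0.54297346 -0.27065566  0.095     ] [ 0.5454452  -0.28635121  0.095     ] [ 0.54980975 -0.3105379   0.095     ]
[[ 2.90518791e-01  9.56869148e-01 -5.14541300e-04  1.88730410e-01]
 [ 9.56868092e-01 -2.90519236e-01 -1.42410427e-03  6.21473601e-01]
 [-1.51216559e-03 -7.86191001e-05 -9.99998854e-01  2.44900708e-01]
 [ 0.00000000e+00  0.00000000e+00  0.00000000e+00  1.00000000e+00]]
{'vfov': 64.03618408187998, 'cx': 277.1360215684722, 'cy': 206.73819138337092, 'mount': array([[ 9.99999725e-01, -4.90062164e-04,  5.56731071e-04,
        -7.78485535e-04],
       [-3.14643630e-04, -9.60028538e-01, -2.79901962e-01,
        -7.65001225e-02],
       [ 6.71647077e-04,  2.79901709e-01, -9.60028428e-01,
        -1.38425731e-01],
       [ 0.00000000e+00,  0.00000000e+00,  0.00000000e+00,
         1.00000000e+00]])}
```

The target knob axis is at about (0.547,-0.289) with the bottle at (0.501,-0.154). That is 143 mm apart, so a gap of about 30 mm. The rail direction is (-0.303,0.953) and the bar is about 0.13 rad clockwise of it. I'll travel there first.

{"api": "apply_moves", "payload": {"increments": [[[-0.6, 1, 0], [0, 0, 0.7], 0], [[-0.6, 1, 0], [0, 0, 0.7], 0], [[-0.6, 1, 0], [0, 0, 0.7], 0]]}}

```text
t: 0.5
eef_pos: [0.2723, 0.5308, 0.2451]
tool_rot: [0.002, 0.901, 0.434, 0.0]
ft_force: [0.2, -0.0, -0.0]
grip_width: 1.002
```

{"api": "apply_moves", "payload": {"increments": [[[-0.5, 1, 0], [0, 0, 0.7], 0], [[-0.5, 1, 0], [0, 0, 0.7], 0], [[-0.5, 1, 0], [0, 0, 0.7], 0]]}}

```text
t: 0.8
eef_pos: [0.3189, 0.4286, 0.2453]
tool_rot: [0.002, 0.965, 0.262, 0.0]
ft_force: [-0.1, -0.4, -0.3]
grip_width: 1.002
```

{"api": "apply_moves", "payload": {"increments": [[[-0.1, 1, 0], [0, 0, 0.65], 0], [[-0.1, 1, 0], [0, 0, 0.65], 0], [[-0.1, 1, 0], [0, 0, 0.65], 0]]}}

```text
t: 1.1
eef_pos: [0.3621, 0.3367, 0.2454]
tool_rot: [0.002, 0.996, 0.094, 0.0]
ft_force: [1.0, 0.3, 0.3]
grip_width: 1.002
```

{"api": "apply_moves", "payload": {"increments": [[[0, 1, 0], [0, 0, 0], 0], [[0, 1, 0], [0, 0, 0], 0]]}}

```text
t: 1.3
eef_pos: [0.3784, 0.2454, 0.2457]
tool_rot: [-0.0, 0.995, 0.103, 0.0]
ft_force: [1.4, -0.8, 0.8]
grip_width: 1.004
```

{"api": "apply_moves", "payload": {"increments": [[[0.2, 1, 0], [0, 0, 0], 0], [[0.2, 1, 0], [0, 0, 0], 0], [[0.2, 1, 0], [0, 0, 0], 0]]}}

```text
t: 1.6
eef_pos: [0.4204, 0.1453, 0.2459]
tool_rot: [0.001, 0.995, 0.096, 0.001]
ft_force: [0.3, -0.0, -0.8]
grip_width: 1.0
```

{"api": "apply_moves", "payload": {"increments": [[[0.2, 1, 0], [0, 0, 0], 0], [[0.2, 1, 0], [0, 0, 0], 0], [[0.2, 1, 0], [0, 0, 0], 0]]}}

```text
t: 1.9
eef_pos: [0.4599, 0.0518, 0.246]
tool_rot: [0.001, 0.995, 0.097, 0.001]
ft_force: [-1.3, -0.4, 0.8]
grip_width: 1.002
```

{"api": "apply_moves", "payload": {"increments": [[[0.05, 1, 0], [0, 0, 0], 0], [[0.05, 1, 0], [0, 0, 0], 0]]}}

```text
t: 2.1
eef_pos: [0.4832, -0.0382, 0.2458]
tool_rot: [-0.0, 0.995, 0.103, 0.0]
ft_force: [0.6, 0.1, 0.7]
grip_width: 1.001
```

{"api": "apply_moves", "payload": {"increments": [[[0.05, 1, 0], [0, 0, 0], 0], [[0.05, 1, 0], [0, 0, 0], 0]]}}

```text
t: 2.3
eef_pos: [0.5084, -0.1364, 0.2458]
tool_rot: [-0.0, 0.995, 0.102, 0.0]
ft_force: [1.2, 1.0, -0.1]
grip_width: 1.002
```

{"api": "apply_moves", "payload": {"increments": [[[0.05, 1, 0.4], [0, 0, 0], 0], [[0.05, 1, 0.4], [0, 0, 0], 0], [[0.05, 1, 0.4], [0, 0, 0], 0], [[0.05, 1, 0.4], [0, 0, 0], 0], [[0.05, 1, 0.4], [0, 0, 0], 0]]}}

```text
t: 2.8
eef_pos: [0.5332, -0.2306, 0.2055]
tool_rot: [-0.001, 0.995, 0.102, -0.0]
ft_force: [0.1, 0.6, 0.6]
grip_width: 1.001
```

Run:
```python
from station import imaging,sensors
from h import *
import cv2,pickle
s=sensors.state();w=imaging.camera("wrist");print(s["t"],s["eef_pos"],s["joint_positions"])
pickle.dump((pose(s),w),open("w1.pkl","wb"))
cv2.imwrite("pics/w1.png",cv2.cvtColor(w["img"],cv2.COLOR_RGB2BGR))
```

```text
2.8 [ 0.5331881  -0.23056296  0.20553835] [ 0.13936037  0.39674314  0.28302581  1.78748673 -0.13197029  0.97676898
  0.67975595]
```

View pics/w1.png

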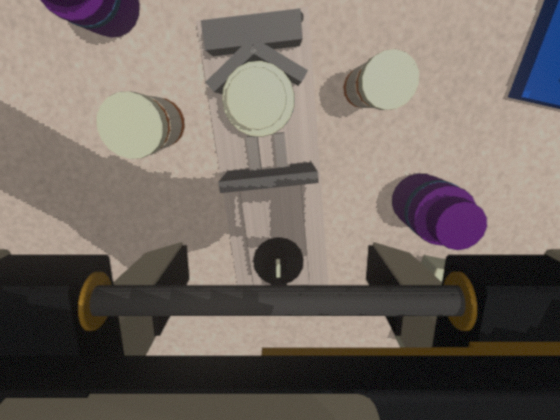

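The wrist view shows the flange centre at about (277,261), the white pointer line from (277,260) to (278,277), the bottle cap at (258,98), and the jaw plate at (220–317,178). The bar is nearly along tool y.

Run:
```python
from h import *
import pickle,cv2
P,w=pickle.load(open("w1.pkl","rb"));T=P@w["mount"]
for n,uv,z in (("flange",(277.5,261),.056),("p0",(277,260),.095),("p1",(278,277),.095),("cap",(258,98),.102),("plateL",(220,184),.068),("plateR",(317,173),.068)):
    print(n,ray(w,uv,z,T).round(4))
print(np.degrees(np.arctan2(P[1,0],P[0,0])))
cv2.imwrite("pics/w1c.png",cv2.resize(cv2.cvtColor(w["img"],cv2.COLOR_RGB2BGR)[160:290,200:340],None,fx=4.5,fy=4.5,interpolation=cv2.INTER_CUBIC))
```

```text
flange [ 0.5447 -0.291   0.056 ]
p0 [ 0.5404 -0.2721  0.095 ]
p1 [ 0.5443 -0.2869  0.095 ]
cap [ 0.5024 -0.1527  0.102 ]
plateL [ 0.4819 -0.2261  0.068 ]
plateR [ 0.5595 -0.2005  0.068 ]
11.690928507121011
```

View pics/w1c.png

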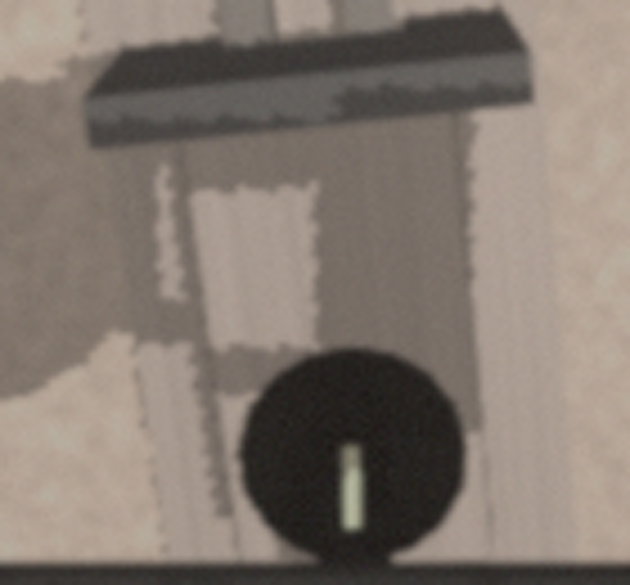

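{"api": "apply_moves", "payload": {"increments": [[[0, 0.61, 0.4], [0, 0, 0], 0], [[0, 0.61, 0.4], [0, 0, 0], 0], [[0, 0.61, 0.4], [0, 0, 0], 0], [[0, 0.61, 0.4], [0, 0, 0], 0]]}}

```text
t: 3.25
eef_pos: [0.5457, -0.2904, 0.1661]
tool_rot: [-0.001, 0.995, 0.102, 0.0]
ft_force: [-0.2, 0.3, 0.9]
grip_width: 0.998
```

{"api": "apply_moves", "payload": {"increments": [[[0, 0, 0.3], [0, 0, 0], 0], [[0, 0, 0.5], [0, 0, 0], 0], [[0, 0, 0.7], [0, 0, 0], 0], [[0, 0, 0.83], [0, 0, 0], 0], [[0, 0, 0.83], [0, 0, 0], 0], [[0, 0, 0.83], [0, 0, 0], 0]]}}

```text
t: 3.85
eef_pos: [0.546, -0.2915, 0.0836]
tool_rot: [0.0, 0.995, 0.102, 0.001]
ft_force: [0.3, 1.0, -0.8]
grip_width: 1.001
```

Now close gently.

{"api": "apply_moves", "payload": {"increments": [[[0, 0, 0], [0, 0, 0], 1], [[0, 0, 0], [0, 0, 0], 1], [[0, 0, 0], [0, 0, 0], 1], [[0, 0, 0], [0, 0, 0], 1], [[0, 0, 0], [0, 0, 0], 1], [[0, 0, 0], [0, 0, 0], 1], [[0, 0, 0], [0, 0, 0], 1], [[0, 0, 0], [0, 0, 0], 1], [[0, 0, 0], [0, 0, 0], 1], [[0, 0, 0], [0, 0, 0], 1]], "force": 25}}

```text
t: 4.85
eef_pos: [0.5454, -0.2923, 0.0827]
tool_rot: [0.0, 0.995, 0.101, 0.0]
ft_force: [6.1, 0.3, -1.6]
grip_width: 0.182
```

{"api": "apply_moves", "payload": {"increments": [[[0.01, 0, 0], [0, 0, 0], 1], [[0.01, 0, 0], [0, 0, 0], 1], [[0.01, 0, 0], [0, 0, 0], 1], [[0.01, 0, 0], [0, 0, 0], 1]]}}

```text
t: 5.25
eef_pos: [0.5467, -0.292, 0.0828]
tool_rot: [0.0, 0.995, 0.101, 0.0]
ft_force: [2.7, 0.1, -0.3]
grip_width: 0.15
```

{"api": "apply_moves", "payload": {"increments": [[[-0.006, -0.05, 0], [0, 0, 0], 1], [[-0.011, -0.1, 0], [0, 0, 0], 1], [[-0.016, -0.15, 0], [0, 0, 0], 1], [[-0.021, -0.2, 0], [0, 0, 0], 1], [[-0.026, -0.25, 0], [0, 0, 0], 1], [[-0.026, -0.25, 0], [0, 0, 0], 1], [[-0.026, -0.25, 0], [0, 0, 0], 1]]}}

```text
t: 5.95
eef_pos: [0.5386, -0.2669, 0.0828]
tool_rot: [-0.001, 0.995, 0.102, -0.0]
ft_force: [3.2, 2.9, -0.2]
grip_width: 0.151
```

{"api": "apply_moves", "payload": {"increments": [[[-0.002, -0.02, 0], [0, 0, 0], 1], [[-0.004, -0.04, 0], [0, 0, 0], 1], [[-0.004, -0.04, 0], [0, 0, 0], 1], [[-0.004, -0.04, 0], [0, 0, 0], 1]]}}

```text
t: 6.35
eef_pos: [0.5378, -0.2644, 0.0828]
tool_rot: [0.0, 0.995, 0.101, 0.0]
ft_force: [5.6, 1.3, -1.6]
grip_width: 0.149
```

{"api": "apply_moves", "payload": {"increments": [[[-0.001, -0.015, 0], [0, 0, 0], 1], [[-0.002, -0.02, 0], [0, 0, 0], 1], [[-0.002, -0.02, 0], [0, 0, 0], 1]]}}

```text
t: 6.65
eef_pos: [0.5372, -0.2626, 0.0828]
tool_rot: [0.0, 0.995, 0.101, 0.0]
ft_force: [4.8, 0.5, -2.6]
grip_width: 0.149
```

{"api": "apply_moves", "payload": {"increments": [[[-0.001, -0.015, 0], [0, 0, 0], 1], [[-0.002, -0.02, 0], [0, 0, 0], 1], [[-0.002, -0.02, 0], [0, 0, 0], 1]]}}

```text
t: 6.95
eef_pos: [0.5366, -0.2607, 0.0828]
tool_rot: [0.0, 0.995, 0.101, 0.0]
ft_force: [5.0, 0.3, -2.9]
grip_width: 0.15
```

Run:
```python
from station import imaging,sensors
from h import *
import cv2,pickle
s=sensors.state();w=imaging.camera("wrist");print(s)
cv2.imwrite("pics/w2.png",cv2.cvtColor(w["img"],cv2.COLOR_RGB2BGR))
pickle.dump((pose(s),w),open("w2.pkl","wb"))
```

```text
{'t': 6.95, 'joint_positions': array([ 0.21226415,  0.58585946,  0.25577631,  1.82389052, -0.20511467,
        0.75674575,  0.77934603]), 'qvel': array([ 1.81576503e-03, -2.90448282e-04, -9.82438180e-04, -1.06370583e-03,
       -2.26211317e-04,  1.45692907e-03,  8.99926520e-05]), 'tau': array([ 1.58290610e+00, -5.54592562e+01,  6.53833419e+00, -1.86559010e+01,
        7.71338604e-01,  1.54292285e+00, -2.07802834e-02]), 'eef_pos': array([ 0.53660486, -0.26071173,  0.08278595]), 'tool_rot': array([2.21035569e-04, 9.94877008e-01, 1.01091945e-01, 3.31047074e-04]), 'ft_force': array([ 5.04806695,  0.29599529, -2.9088972 ]), 'moment': array([ 0.06189822, -1.1455221 ,  0.02118391]), 'grip_width': 0.15015800164501314}
```

View pics/w2.png

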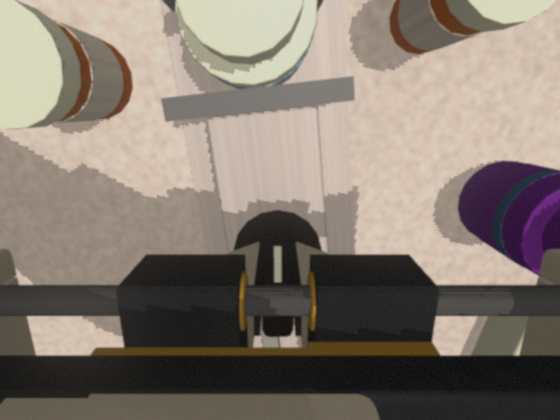

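The wrist view shows the plate's top edge at (250,90) almost touching the bottle body at (245,85). I'll push on a little until the force rises.

{"api": "apply_moves", "payload": {"increments": [[[0.004, -0.01, 0], [0, 0, 0], 1], [[0.008, -0.02, 0], [0, 0, 0], 1], [[0.008, -0.02, 0], [0, 0, 0], 1], [[0.008, -0.02, 0], [0, 0, 0], 1]]}}

```text
t: 7.4
eef_pos: [0.5364, -0.2599, 0.0828]
tool_rot: [0.001, 0.995, 0.101, -0.0]
ft_force: [4.0, -2.4, -3.5]
grip_width: 0.154
```

{"api": "apply_moves", "payload": {"increments": [[[0, -0.01, 0], [0, 0, 0], 1], [[0, -0.02, 0], [0, 0, 0], 1], [[0, -0.02, 0], [0, 0, 0], 1], [[0, -0.02, 0], [0, 0, 0], 1]]}}

```text
t: 7.8
eef_pos: [0.5363, -0.2597, 0.0828]
tool_rot: [0.002, 0.995, 0.1, 0.001]
ft_force: [5.7, -5.8, -6.1]
grip_width: 0.154
```

Contact: -5.8 N with no further travel. Now turn clockwise.

{"api": "apply_moves", "payload": {"increments": [[[0, 0, 0], [0, 0, 0], 1], [[0, 0, 0], [0, 0, 0.2], 1], [[0, 0, 0], [0, 0, 0.4], 1], [[0, 0, 0], [0, 0, 0.6], 1], [[0, 0, 0], [0, 0, 0.8], 1], [[0, 0, 0], [0, 0, 0.8], 1]], "force": 40}}

```text
t: 8.4
eef_pos: [0.5362, -0.2597, 0.0828]
tool_rot: [0.002, 0.994, -0.11, 0.001]
ft_force: [6.6, -6.3, -6.7]
grip_width: 0.151
```

{"api": "apply_moves", "payload": {"increments": [[[0, 0, 0], [0, 0, 0.2], 1], [[0, 0, 0], [0, 0, 0.4], 1], [[0, 0, 0], [0, 0, 0.6], 1], [[0, 0, 0], [0, 0, 0.8], 1], [[0, 0, 0], [0, 0, 0.8], 1]]}}

```text
t: 8.9
eef_pos: [0.5362, -0.2597, 0.0828]
tool_rot: [0.002, 0.949, -0.315, 0.001]
ft_force: [5.1, -7.7, -6.2]
grip_width: 0.151
```

{"api": "apply_moves", "payload": {"increments": [[[0, 0, 0], [0, 0, 0.2], 1], [[0, 0, 0], [0, 0, 0.4], 1], [[0, 0, 0], [0, 0, 0.6], 1], [[0, 0, 0], [0, 0, 0.75], 1], [[0, 0, 0], [0, 0, 0.75], 1]]}}

```text
t: 9.4
eef_pos: [0.5362, -0.2596, 0.0828]
tool_rot: [0.002, 0.87, -0.494, 0.002]
ft_force: [4.9, -6.8, -6.5]
grip_width: 0.149
```

{"api": "apply_moves", "payload": {"increments": [[[0, 0, 0], [0, 0, 0.1], 1], [[0, 0, 0], [0, 0, 0.2], 1], [[0, 0, 0], [0, 0, 0.2], 1]]}}

```text
t: 9.7
eef_pos: [0.5362, -0.2595, 0.0828]
tool_rot: [0.002, 0.844, -0.537, 0.002]
ft_force: [5.4, -6.5, -5.0]
grip_width: 0.146
```

Run:
```python
from station import sensors
from h import *
s=sensors.state();P=pose(s);print(s["t"],s["moment"],s["ft_force"],s["tau"][6],s["joint_positions"],np.degrees(np.arctan2(P[1,0],P[0,0])))
```

```text
9.7 [-1.57078405 -1.04083748  0.76570736] [ 5.41911128 -6.54387482 -5.03331613] -1.1997812613844872 [-0.03674593  0.64739643  0.58977843  1.8364926  -0.47990621  0.80101897
 -0.33364535] -64.96187435635035
```

{"api": "apply_moves", "payload": {"increments": [[[0, 0, 0], [0, 0, -0.05], 1], [[0, 0, 0], [0, 0, -0.05], 0], [[0, 0, 0], [0, 0, -0.05], 0], [[0, 0, 0], [0, 0, -0.05], 0], [[0, 0, 0], [0, 0, -0.05], 0], [[0, 0, 0], [0, 0, -0.05], 0], [[0, 0, 0], [0, 0, -0.05], 0], [[0, 0, 0], [0, 0, -0.05], 0]]}}

```text
t: 10.5
eef_pos: [0.5361, -0.2563, 0.0827]
tool_rot: [-0.0, 0.851, -0.525, -0.0]
ft_force: [-0.4, -0.3, -0.6]
grip_width: 0.709
```

{"api": "apply_moves", "payload": {"increments": [[[0, 0, -0.3], [0, 0, 0], 0], [[0, 0, -0.6], [0, 0, 0], 0], [[0, 0, -1], [0, 0, 0], 0], [[0, 0, -1], [0, 0, 0], 0], [[0, 0, -1], [0, 0, 0], 0]]}}

```text
t: 11.0
eef_pos: [0.5369, -0.2565, 0.1838]
tool_rot: [-0.001, 0.851, -0.525, 0.001]
ft_force: [0.7, 0.0, -0.6]
grip_width: 1.0
```

{"api": "apply_moves", "payload": {"increments": [[[0, 0.5, -1], [0, 0, 0], 0], [[0, 0.5, -1], [0, 0, 0], 0], [[0, 0.5, -1], [0, 0, 0], 0], [[0, 0.5, -1], [0, 0, 0], 0]]}}

```text
t: 11.4
eef_pos: [0.4913, -0.2798, 0.2837]
tool_rot: [-0.001, 0.85, -0.526, 0.001]
ft_force: [0.2, -0.5, -0.7]
grip_width: 0.996
```

Run:
```python
from station import imaging,sensors
import cv2
s=sensors.state();print(s["t"],s["eef_pos"],s["ft_force"])
cv=lambda n:cv2.cvtColor(imaging.camera(n)["img"],cv2.COLOR_RGB2BGR)
r=lambda i:cv2.resize(i,None,fx=4,fy=4,interpolation=cv2.INTER_CUBIC)
cv2.imwrite("pics/end.png",cv2.hconcat([r(cv("top")[170:260,290:450])[:,:], ]))
cv2.imwrite("pics/end_s.png",r(cv("scene")[140:240,150:320]))
cv2.imwrite("pics/end_w.png",cv("wrist"))
```

```text
11.4 [ 0.4913102  -0.27979471  0.28371064] [ 0.1588856  -0.51729792 -0.7341319 ]
```

View pics/end_s.png

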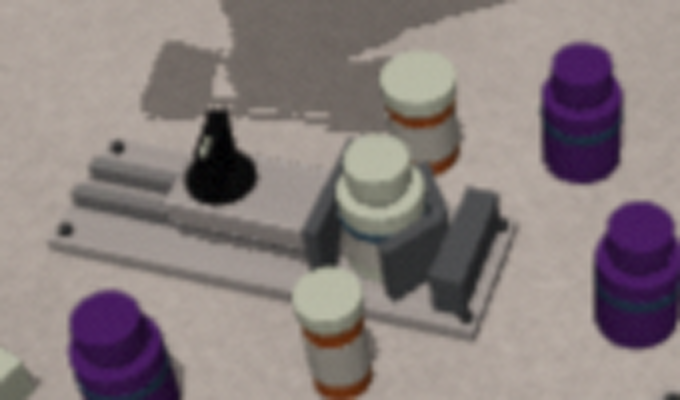

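View pics/end_w.png

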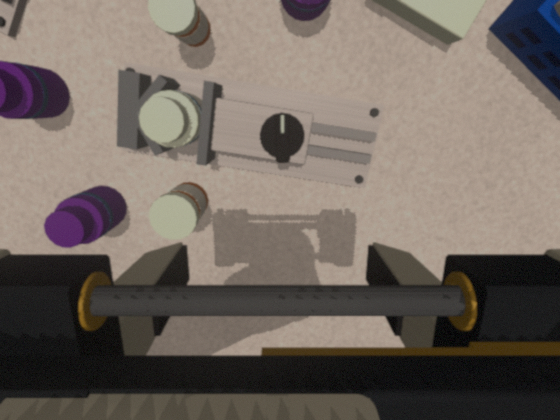

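The scene and wrist views show the jaw plate (wrist 207,122) against the upright bottle (168,118). The knob pointer at (283,115)–(282,133) lies nearly across the rail, about 1.4 rad. The gripper is open and well clear.

```bash
python3 -c "
from station import sign_off
print(sign_off())"
```

```text
the job is handed in; nothing more can be done
None
```

The jaw of the bottle's holder (the right-hand one from above) is up against the bottle and locked. I handed the job in at about 11.5 s on the robot's clock; no verdict is reported.

- **Slide:** I gripped the knob bar and slid the jaw about 32 mm along the rail. It stopped at about 6 N of push force, with the knob axis about 113 mm from the bottle, which is contact.
- **Lock:** I turned the knob clockwise about 76° until the moment rose to about 0.77 N m at its stop, then released and lifted clear.
- **Last checks:** The final pictures show the jaw plate touching an upright bottle in its place. The pointer is nearly across the rail, which I estimate at about 1.4 rad. The wrist force was near zero and the gripper was open well above the scene.
- **Not measured:** The empty holder was not imaged again after the job, but the only contact force came while working the target knob. The bottle's final position was judged from the pictures only.

No check failed or disagreed.

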